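# Load the hand stamping press and strike the tag

## Robot

A 7-joint arm with a two-finger parallel gripper is mounted at the origin on the work surface. World frame = base frame: x ahead of the robot, y to its left, z up, the work surface at z = 0. Lengths are in m, angles in rad, forces in N, time in s.
With the tool pointing down it reaches from about 0.425 to 0.825 m from the base axis. Payload 3.6 kg.
Tool frame: the origin (TCP) lies at the very end of the fingers, on their centre line; the grasp point (between the pads) lies 19 mm behind it; z points along the fingers, y is the line along which they close (so a half turn about z gives the same grasp; the last joint's range is limited). The gripper opens to 93 mm and grips with 3 to 60 N. Pads are 15 mm wide; open, the fingers measure 128 mm over their backs; the gripper's body (75 mm by 188 mm) begins 65 mm behind the grasp point.
Start: joints at [-1.29, 0.615, -0.013, 1.423, 0.008, 1.103, -0.04], TCP at [0.197, 0.619, 0.219] pointing down, gripper open.
Joint ranges: [-3.12, 3.12], [-0.3, 2.06], [-1.34, 1.32], [0.26, 2.42], [-1.36, 4.5], [0.01, 1.98], [-2.84, 2.84]. Speed limits (rad/s): [2.79, 2.79, 3.14, 3.14, 3.14, 3.14, 3.14].

## Interface

Orientations are given as a unit quaternion [x, y, z, w].
In Python, from cell import read_state, get_image, camera_params, job_done gives the robot as it stands.
- The arm moves only by the tool send_rows, never from a script. Its argument "series" is a list of rows, each an object of numbers: "x", "y", "z": the shift along the world's x, y, z in mm; "twist": the turn about the world's z in degrees; "fingers": the closure in counts, from 0 (fully open) to 255 (shut). A call has 1 to 12 rows; each row shifts and turns the commanded pose from where the row before left it; what a row does not reach is not made up. A row lasts 1/10 s, in which the tool goes at most 50 mm and 8.59 degrees, less where a joint would pass 70% of its speed; a pose out of reach is approached as far as the arm can. A call is refused whole if a number of a shift passes 50 or a number of a turn 8.59, either way. A call with a gripper value outside its range is refused whole. The fingers move at their own pace and stop on an object; "newtons" is the grip in N (left out, the last holds). Time passes only in rows, so rows that do not move let the fingers close. It gives the time, the measured TCP pose, the force, the opening and the grip force at its end, in the units of the state.
- read_state(): the state, without advancing time (a new reading comes with each control period).
- get_image(name): name is "scene" or "top"; returns (picture, depth): 480x640x3 uint8, blue, green, red; 480x640 float32, m along the optical axis (not along the pixel's ray), 0 where there is no reading.
- camera_params(name): a dict with "fov_y" (degrees; the focal length in pixels is half the picture's height over the tangent of half this angle, whatever the lens; pixels are square), "cx", "cy" (the principal point, pixels), "D" ([k1, k2, p1, p2, k3] as OpenCV has them; the pictures are not rectified), "R" (3x3) and "t" (3): a world point X has camera coordinates R X + t. Camera axes: x right, y down, z forward; pixel columns grow to the right and rows downward; lengths in m; the calibration is good to about 2 mm. A picture is of the moment at which its call begins. camera_params takes no time and is no camera call.
- job_done(): hands the job in; it is judged then, once.
The state is a dict: "time": time; "joint_positions": joint angles; "qd": joint speeds; "effort": joint torques, N m; "tool_pos": TCP position; "orientation": TCP orientation; "wrist_force": force on the tool from outside, world axes, zero at the start; "moment": the same for the moment, N m; "gripper_width": finger opening in m; "grip_force": force on a finger pad.
Only numpy, scipy, OpenCV 4.12 (cv2) and the standard library are available. Lean on these libraries where they do the work, as an engineer would, in place of code of your own. Each camera call takes 0.05 s, during which the arm holds its last target. There are 200 camera calls.

## Task

Take the holder that carries the oblong brass tag (not the one with the round disc) out of the wooden rack, stand it upright on the flat steel bench block and let go, then take it again by its two plain side faces and plug it fully home into the press's socket with the tag facing the striker. Let go of it, then pull the striker's knob all the way out to its stop and release it so that it springs back home. Leave the other holder and the things lying about where they are, and do not tip the tag holder over.

Things in the scene. Friction and masses are not known exactly. Their poses are not given: they have to be found in the camera images.
- holder: Aluminium holder with the oblong brass tag, 66 mm high: head 32 (x) by 42 (y) by 46 on a foot 26 (x) by 34 (y) by 20. Origin: centre of the foot's underside, z up. Tag on the -x face, plain face above it. Plain side faces: ±y. A dark groove on top lies nearer the tag side. The rack's uprights cover ±y, so grip it there across x; the press's blocks cover ±x, so grip it there across y.
- tag (a point): Centre of the outer face of the oblong tag (30 wide, 18 high, 2 mm proud), on the holder at x = -18, z = 31 mm.
- round_holder: The other holder: same shape and size, but with a round brass disc (18 mm) in place of the oblong tag. It stands in the other place of the rack and stays there.
- rack: Fixed wooden rack, origin under its centre. Base 70 (x) by 150 (y) by 22 mm high, two places at y = ±30, holes 14 mm deep (a holder's underside is 8 mm, its top 74 mm above the table). Three uprights 28 (x) by 12 (y) mm, to 80 mm above the table, at y = -60, 0, 60. The holders' tags face the rack's +x; either may be in either place.
- bench_block: Fixed flat square steel block 80 by 80 by 18 mm high, origin at the centre of its underside: its top is 18 mm above the table.
- press: Fixed press, origin on the table under the socket's centre, x along the striker. Plate 100 (x) by 80 (y) by 28 mm high; socket hole 28 (x) by 36 (y), 20 deep. Steel backing block at x = 20 to 46, grey guide block at x = -84 to -24; both 36 wide (y), tops 76 mm above the table. The striker comes out of the guide block from the -x side: the tag must point to the press's -x.
- socket (a point): Centre of the socket's floor, 8 mm above the table, axes as the press's: the holder's origin comes here when it is fully home.
- striker (a joint): How far the sprung striker is drawn out along the press's -x, in m: 0 at rest (home), 0.045 at its stop. The spring pulls it back with 200 N/m (9 N at the stop). It may overshoot to -0.006 when it strikes.
- knob (a point): Middle of the waist of the striker's dark steel knob, 39 mm above the table, at home 115 mm from the socket along the press's -x; it moves with the striker. The waist is a level cylinder along the press's x, 22 mm thick, 34 long, closed at its outer end by a flange 34 mm across, 8 thick. Pinch the waist from above across the press's y and pull along the press's -x.
- spool: Copper wire spool, 44 mm across, 32 mm high, origin under its centre; a bystander.
- bowl: Small white bowl, 84 mm across, 35 mm high, origin under its centre; a bystander.
- graver: Graver with a wooden handle lying on the table, 170 mm long, origin near its middle; a bystander.
Things that resemble listed ones, but are neither listed nor needed, are in the scene too. Of the things that look like the bench_block, take the one that is nearest to the robot's base at the start.

How it is judged:
On the way, in this order (a step that is already met when the one before it is completed fails the run):
1. the tag holder stands upright and released on the steel bench block (x of holder in the frame of bench_block between -0.04 and 0.04 m and y of holder in the frame of bench_block between -0.04 and 0.04 m and z of holder in the frame of bench_block below 0.022 m and angle between holder's own z axis and vertical below 0.08 rad and linear speed of holder below 0.02 m/s and contact force between the fingers and holder below 0.05 N), for 0.2 s.
2. the tag holder is fully home in the socket, tag towards the striker, and released (horizontal distance between holder and socket below 0.004 m and z of holder in the frame of socket below 0.003 m and angle between holder's own z axis and vertical below 0.08 rad and x of tag in the frame of socket below -0.012 m and contact force between the fingers and holder below 0.05 N), for 0.2 s.
3. the striker is drawn out to its stop (within 3 mm) with the holder home in the socket (horizontal distance between holder and socket below 0.004 m and z of holder in the frame of socket below 0.003 m and angle between holder's own z axis and vertical below 0.08 rad and x of tag in the frame of socket below -0.012 m and value of joint striker above 0.042 m), for 0.05 s.
4. the striker is let go and back home (within 4 mm) (value of joint striker below 0.004 m and contact force between the fingers and striker below 0.05 N), for 0.1 s.
At the end, for the whole second after the job is handed in: The tag holder is fully home in the press's socket (origin within 4 mm of the socket's axis, at most 3 mm above its floor, within 0.08 rad of upright), its tag towards the striker, released and at rest; the striker is back home within 4 mm (horizontal distance between holder and socket below 0.004 m and z of holder in the frame of socket below 0.003 m and angle between holder's own z axis and vertical below 0.08 rad and x of tag in the frame of socket below -0.012 m and value of joint striker between -0.005 and 0.004 m and linear speed of holder below 0.02 m/s); the robot touches nothing.
It fails at once if the round holder is moved by more than 30 mm (distance of round_holder from where it was at the start of the episode above 0.03 m).
It fails at once if the spool is moved by more than 30 mm (distance of spool from where it was at the start of the episode above 0.03 m).
It fails at once if the bowl is moved by more than 30 mm (distance of bowl from where it was at the start of the episode above 0.03 m).
It fails at once if the graver is moved by more than 30 mm (distance of graver from where it was at the start of the episode above 0.03 m).
It fails at once if the tag holder is tipped by more than 0.7 rad (angle between holder's own z axis and vertical above 0.7 rad).
It also fails if it takes over 67 s, if anything falls off the work surface, if the arm or the gripper's body presses on something with over 40 N, if the wrist force passes 120 N, or if a joint passes its speed limit or range.

## Working session

There is one attempt and no reset: what is moved stays moved. The work goes in short steps, Python scripts to look and compute and a tool call to move; the robot and the scene stay as the last step left them, time stands still between calls to the robot, and variables do not carry over. Pictures are saved under pics/ and viewed, at most 10 in all, crops included, and the job is handed in when it is done.

Besides the shell and the picture viewer there is one more tool, called after "Call:" as name(argument=value, ...) on one line, values as JSON. send_rows: Moves the arm, as the interface text tells. Its arguments: {"type":"object","properties":{"series":{"type":"array"},"newtons":{"type":"number"}},"required":["series"]}

```bash
mkdir -p pics; cat > h.py <<'E'
import numpy as np, cv2
from cell import *
def cam(n):
    p=camera_params(n); f=240/np.tan(np.radians(p["fov_y"])/2)
    return np.array([[f,0,p["cx"]],[0,f,p["cy"]],[0,0,1]]),np.array(p["D"],float),np.array(p["R"]),np.array(p["t"])
def cloud(n,d):
    K,D,R,t=cam(n); v,u=np.mgrid[0:480,0:640]
    q=cv2.undistortPoints(np.stack([u,v],-1).reshape(-1,1,2).astype(float),K,D).reshape(480,640,2)
    X=np.dstack([q*d[...,None],d]); return (X-t)@R   # world
E
python3 - <<'E'
from h import *
for n in("scene","top"):
    im,d=get_image(n); cv2.imwrite(f"pics/{n}0.png",im); np.savez(f"{n}0.npz",im=im,d=d)
    K,D,R,t=cam(n); print(n,K[0,0],D,-R.T@t,R[2])
print(read_state())
E
```

```text
scene 453.07104373793874 [-0.11762362  0.          0.          0.          0.        ] [1.21199068 0.29741182 0.69255866] [-0.65871385 -0.29541704 -0.6919717 ]
top 555.3138801615859 [-0.11841521  0.          0.          0.          0.        ] [0.51563163 0.03688483 1.11160471] [ 0.10287476  0.00590049 -0.99467682]
{'time': 0.1, 'joint_positions': array([-1.28951047,  0.61580123, -0.01261252,  1.42475073,  0.00809521,
        1.10340786, -0.04040588]), 'qd': array([ 4.92184328e-04, -1.05997002e-03, -8.85769547e-04, -4.35006437e-03,
        2.33265927e-03,  1.06662412e-05, -7.35184105e-04]), 'effort': array([ 8.80431180e-04, -4.60041904e+01,  2.10063974e-01, -1.66244262e+01,
       -6.11328101e-02,  1.69174222e-02,  1.25969200e-04]), 'tool_pos': array([0.19668825, 0.61876856, 0.21760684]), 'orientation': array([ 1.53259291e-01,  9.88185331e-01, -1.14688004e-03, -1.64164423e-04]), 'wrist_force': array([-0.31750837,  0.1072872 ,  0.09138055]), 'moment': array([-0.03059277, -0.01331874, -0.02074452]), 'grip_force': 0.0, 'gripper_width': 0.09286129947301912}
```

View pics/top0.png

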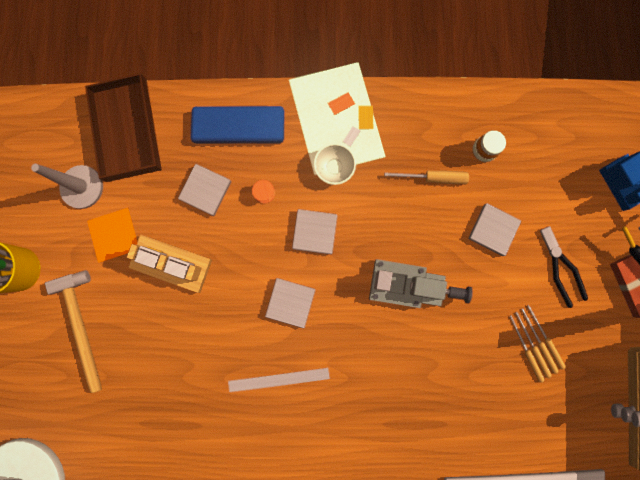

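View pics/scene0.png

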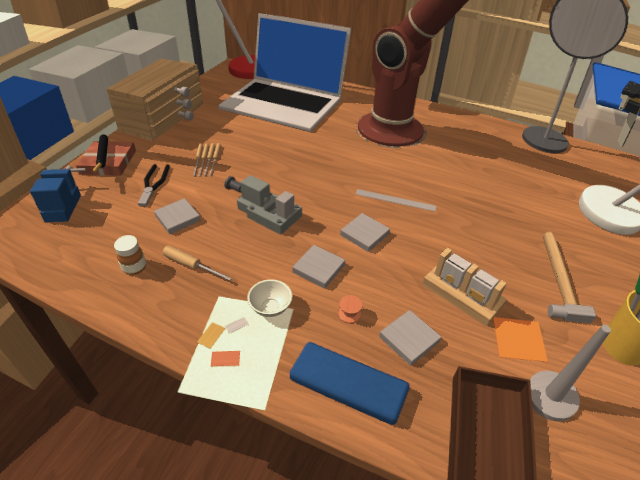

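The top picture has world +x up and +y left. It shows the rack at (168,263), the press at (410,285), and steel blocks at (204,190), (315,232), (290,303) and (495,230). The bowl, graver and spool are at the top. Next I measure the poses and zoom in on the rack.

```bash
cat >> h.py <<'E'
def rect(P,zlo,zhi,c,r):
    m=(P[...,2]>zlo)&(P[...,2]<zhi)&(np.hypot(P[...,0]-c[0],P[...,1]-c[1])<r)
    q=P[m][:,:2]; b=cv2.minAreaRect((q*1000).astype(np.float32)); return len(q),np.round(b[0],1),np.round(b[1],1),round(b[2],1),np.round(np.median(P[m][:,2])*1000,1)
E
python3 - <<'E'
from h import *
z=np.load("top0.npz"); P=cloud("top",z["d"]); np.save("P.npy",P)
for n,(u,v) in dict(b1=(204,190),b2=(315,232),b3=(290,303),b4=(495,230),rack=(168,263),h1=(147,258),h2=(177,268),press=(385,282),guide=(428,290),knob=(458,294),bowl=(334,165),spool=(263,191),graver=(425,177)).items():
    print(n,np.round(P[v,u]*1000))
for n,(u,v) in dict(b1=(204,190),b2=(315,232),b3=(290,303),b4=(495,230)).items(): print(n,rect(P,.012,.024,P[v,u],.062))
print("rackbase",rect(P,.015,.03,P[263,168],.1)); print("racktop all",rect(P,.06,.09,P[263,168],.1))
print("h1",rect(P,.066,.077,P[258,147],.03)); print("h2",rect(P,.066,.077,P[268,177],.03))
c=P[285,400]
print("plate",rect(P,.022,.034,c,.09)); print("tops",rect(P,.07,.082,c,.12));print("knob",rect(P,.03,.065,P[294,461],.025))
a=cv2.resize(z["im"][225:300,115:225],None,fx=5,fy=5,interpolation=cv2.INTER_CUBIC)
s=cv2.resize(np.load("scene0.npz")["im"][235:330,415:525],None,fx=4,fy=4,interpolation=cv2.INTER_CUBIC)
o=np.zeros((375+0,800,3),np.uint8); a=cv2.resize(a,(400,273)); s=cv2.resize(s,(400,345)); o[:273,:400]=a;o[:345,400:]=s
cv2.imwrite("pics/rack.png",o)
E
```

```text
b1 [707. 267.  18.]
b2 [620.  45.  21.]
b3 [481.  95.  21.]
b4 [ 622. -316.   15.]
rack [559. 323.  72.]
h1 [568. 363.  75.]
h2 [549. 305.  72.]
press [520. -85.  77.]
guide [ 505. -165.   75.]
knob [ 496. -227.   52.]
bowl [759.   5.   3.]
spool [701. 147.  31.]
graver [ 730. -177.   16.]
b1 (1567, array([708.9, 268.2]), array([82.3, 81. ]), 63.6, np.float64(17.9))
b2 (1608, array([623.2,  46.9]), array([80.1, 79.9]), 81.9, np.float64(18.1))
b3 (1676, array([482.2,  96.2]), array([80.2, 80.6]), 73.6, np.float64(18.1))
b4 (1530, array([ 623.7, -315.4]), array([80.7, 80.3]), 63.1, np.float64(17.9))
rackbase (1462, array([560.8, 335.4]), array([151.3,  71.5]), 70.8, np.float64(22.2))
racktop all (1165, array([560.8, 335.4]), array([132.7,  32.7]), 70.8, np.float64(74.5))
h1 (388, array([570.1, 362.2]), array([54.5, 32.5]), 70.6, np.float64(73.7))
h2 (390, array([550. , 305.2]), array([54.4, 32.1]), 70.5, np.float64(73.6))
plate (1528, array([ 515.1, -134.8]), array([139.8,  80.4]), 79.9, np.float64(28.1))
tops (886, array([ 515.1, -134. ]), array([129.9,  36.3]), 79.8, np.float64(75.8))
knob (312, array([ 496. , -231.7]), array([45.5, 31.6]), 81.6, np.float64(48.2))
```

View pics/rack.png

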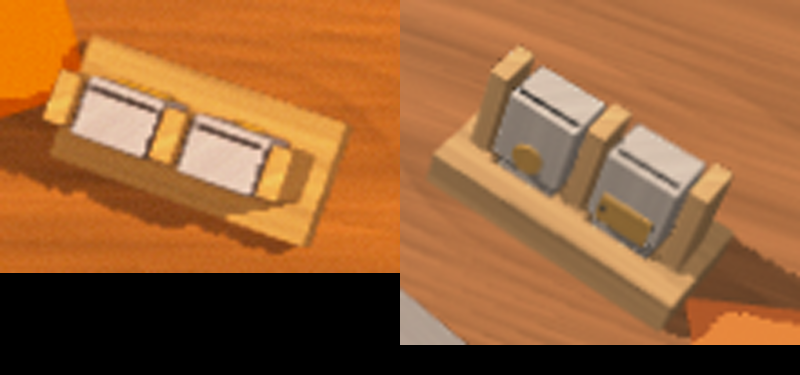

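The tag holder stands in the +y place, h1 at about (570,363), with its tag facing world angle -19°. The bench block nearest the base is b3 at (482,96). The socket is at about (518.5,-115.3), with the press's x axis at 79.8°.

Call:
send_rows(series=[{"x": 31,"y": -21.3,"twist": -7.6},{"x": 31,"y": -21.3,"twist": -7.6},{"x": 31,"y": -21.3,"twist": -7.6},{"x": 31,"y": -21.3,"twist": -7.6},{"x": 31,"y": -21.3,"twist": -7.6},{"x": 31,"y": -21.3,"twist": -7.6},{"x": 31,"y": -21.3,"twist": -7.6},{"x": 31,"y": -21.3,"twist": -7.6},{"x": 31,"y": -21.3,"twist": -7.6},{"x": 31,"y": -21.3,"twist": -7.6},{"x": 31,"y": -21.3,"twist": -7.6},{"x": 31,"y": -21.3,"twist": -7.6}], newtons=25)

```text
invalid input
```

Call:
send_rows(series=[{"x": 31,"y": -21,"z": 0,"twist": -7.6,"fingers": 0},{"x": 31,"y": -21,"z": 0,"twist": -7.6,"fingers": 0},{"x": 31,"y": -21,"z": 0,"twist": -7.6,"fingers": 0},{"x": 31,"y": -21,"z": 0,"twist": -7.6,"fingers": 0},{"x": 31,"y": -21,"z": 0,"twist": -7.6,"fingers": 0},{"x": 31,"y": -21,"z": 0,"twist": -7.6,"fingers": 0},{"x": 31,"y": -21,"z": 0,"twist": -7.6,"fingers": 0},{"x": 31,"y": -21,"z": 0,"twist": -7.6,"fingers": 0},{"x": 31,"y": -21,"z": 0,"twist": -7.6,"fingers": 0},{"x": 31,"y": -21,"z": 0,"twist": -7.6,"fingers": 0},{"x": 31,"y": -21,"z": 0,"twist": -7.6,"fingers": 0},{"x": 31,"y": -21,"z": 0,"twist": -7.6,"fingers": 0}], newtons=25)

```text
time: 1.3
tool_pos: [0.5696, 0.3665, 0.2181]
orientation: [0.815, 0.58, -0.001, -0.0]
wrist_force: [0.6, 0.0, -0.5]
gripper_width: 0.0936
grip_force: 0.0
```

Call:
send_rows(series=[{"x": 1,"y": -3,"z": -30,"twist": 0,"fingers": 0},{"x": 0,"y": 0,"z": -40,"twist": 0,"fingers": 0},{"x": 0,"y": 0,"z": -40,"twist": 0,"fingers": 0},{"x": 0,"y": 0,"z": -30,"twist": 0,"fingers": 0},{"x": 0,"y": 0,"z": -17,"twist": 0,"fingers": 0},{"x": 0,"y": 0,"z": -10,"twist": 0,"fingers": 0},{"x": 0,"y": 0,"z": 0,"twist": 0,"fingers": 0},{"x": 0,"y": 0,"z": 0,"twist": 0,"fingers": 0}])

```text
time: 2.1
tool_pos: [0.5705, 0.3647, 0.0524]
orientation: [0.813, 0.582, 0.001, 0.0]
wrist_force: [-0.4, 0.3, 0.2]
gripper_width: 0.093
grip_force: 0.0
```

```bash
python3 - <<'E'
from h import *
im,d=get_image("scene"); s=read_state(); print(s["tool_pos"],s["wrist_force"])
cv2.imwrite("pics/g1.png",cv2.resize(im[180:330,400:560],None,fx=4,fy=4))
E
```

```text
[0.57080753 0.36485186 0.05296872] [-0.75902258 -0.11586209  0.54494371]
```

View pics/g1.png

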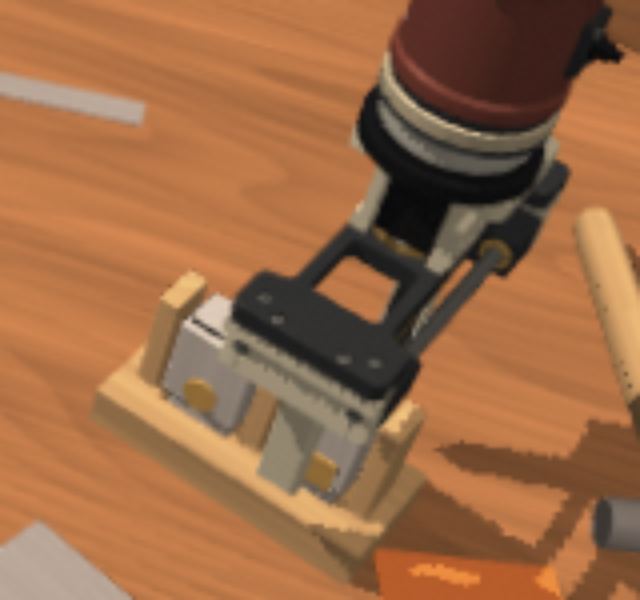

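The gripper straddles the tag holder (finger at about (290,440) in the crop) and clears the round holder. I close it now.

Call:
send_rows(series=[{"x": 0,"y": 0,"z": 0,"twist": 0,"fingers": 255},{"x": 0,"y": 0,"z": 0,"twist": 0,"fingers": 255},{"x": 0,"y": 0,"z": 0,"twist": 0,"fingers": 255},{"x": 0,"y": 0,"z": 0,"twist": 0,"fingers": 255},{"x": 0,"y": 0,"z": 0,"twist": 0,"fingers": 255},{"x": 0,"y": 0,"z": 0,"twist": 0,"fingers": 255},{"x": 0,"y": 0,"z": 0,"twist": 0,"fingers": 255},{"x": 0,"y": 0,"z": 0,"twist": 0,"fingers": 255}], newtons=25)

```text
time: 2.95
tool_pos: [0.5699, 0.3644, 0.0516]
orientation: [0.813, 0.582, -0.0, 0.0]
wrist_force: [1.0, -0.5, 0.4]
gripper_width: 0.0335
grip_force: 0.7
```

Call:
send_rows(series=[{"x": 0,"y": 0,"z": 0,"twist": 0,"fingers": 255},{"x": 0,"y": 0,"z": 0,"twist": 0,"fingers": 255},{"x": 0,"y": 0,"z": 0,"twist": 0,"fingers": 255},{"x": 0,"y": 0,"z": 10,"twist": 0,"fingers": 255},{"x": 0,"y": 0,"z": 10,"twist": 0,"fingers": 255},{"x": 0,"y": 0,"z": 20,"twist": 0,"fingers": 255},{"x": 0,"y": 0,"z": 30,"twist": 0,"fingers": 255},{"x": 0,"y": 0,"z": 30,"twist": 0,"fingers": 255}], newtons=25)

```text
time: 3.75
tool_pos: [0.5695, 0.3644, 0.1532]
orientation: [0.813, 0.582, -0.0, -0.0]
wrist_force: [-0.5, -0.6, -2.0]
gripper_width: 0.0316
grip_force: 24.9
```

Call:
send_rows(series=[{"x": -6,"y": -18,"z": 5,"twist": 0,"fingers": 255},{"x": -11,"y": -34,"z": 0,"twist": 0,"fingers": 255},{"x": -11,"y": -34,"z": 0,"twist": 0,"fingers": 255},{"x": -11,"y": -34,"z": 0,"twist": 0,"fingers": 255},{"x": -11,"y": -34,"z": 0,"twist": 0,"fingers": 255},{"x": -11,"y": -34,"z": 0,"twist": 0,"fingers": 255},{"x": -11,"y": -34,"z": 0,"twist": 0,"fingers": 255},{"x": -10,"y": -30,"z": 0,"twist": 0,"fingers": 255},{"x": -5,"y": -16,"z": -20,"twist": 0,"fingers": 255},{"x": 0,"y": 0,"z": -30,"twist": 0,"fingers": 255},{"x": 0,"y": 0,"z": -30,"twist": 0,"fingers": 255},{"x": 0,"y": 0,"z": -8,"twist": 0,"fingers": 255}])

```text
time: 4.95
tool_pos: [0.4814, 0.0962, 0.0673]
orientation: [0.813, 0.582, -0.002, -0.001]
wrist_force: [-0.8, -0.6, -2.0]
gripper_width: 0.032
grip_force: 24.9
```

Call:
send_rows(series=[{"x": 0,"y": 0,"z": 0,"twist": 0,"fingers": 255},{"x": 0,"y": 0,"z": 0,"twist": 0,"fingers": 255}])

```text
time: 5.15
tool_pos: [0.484, 0.0966, 0.0699]
orientation: [0.813, 0.582, 0.001, 0.0]
wrist_force: [0.4, 0.6, -1.7]
gripper_width: 0.0318
grip_force: 24.9
```

Call:
send_rows(series=[{"x": 0,"y": 0,"z": -3,"twist": 0,"fingers": 255},{"x": 0,"y": 0,"z": -2,"twist": 0,"fingers": 255},{"x": 0,"y": 0,"z": -1,"twist": 0,"fingers": 255},{"x": 0,"y": 0,"z": 0,"twist": 0,"fingers": 255},{"x": 0,"y": 0,"z": 0,"twist": 0,"fingers": 255}])

```text
time: 5.65
tool_pos: [0.4829, 0.0965, 0.0627]
orientation: [0.813, 0.582, 0.0, 0.0]
wrist_force: [-0.5, -0.6, -1.6]
gripper_width: 0.0318
grip_force: 24.9
```

Call:
send_rows(series=[{"x": 0,"y": 0,"z": -1,"twist": 0,"fingers": 255},{"x": 0,"y": 0,"z": -0.5,"twist": 0,"fingers": 255},{"x": 0,"y": 0,"z": 0,"twist": 0,"fingers": 255}])

```text
time: 5.95
tool_pos: [0.483, 0.0964, 0.0614]
orientation: [0.813, 0.582, 0.0, -0.0]
wrist_force: [0.3, 0.2, 2.2]
gripper_width: 0.0318
grip_force: 24.9
```

Call:
send_rows(series=[{"x": 0,"y": 0,"z": 0,"twist": 0,"fingers": 0},{"x": 0,"y": 0,"z": 0,"twist": 0,"fingers": 0},{"x": 0,"y": 0,"z": 0,"twist": 0,"fingers": 0},{"x": 0,"y": 0,"z": 0,"twist": 0,"fingers": 0},{"x": 0,"y": 0,"z": 0,"twist": 0,"fingers": 0},{"x": 0,"y": 0,"z": 0,"twist": 0,"fingers": 0},{"x": 0,"y": 0,"z": 0,"twist": 0,"fingers": 0},{"x": 0,"y": 0,"z": 20,"twist": 0,"fingers": 0},{"x": 0,"y": 0,"z": 40,"twist": 0,"fingers": 0},{"x": 0,"y": 0,"z": 40,"twist": 0,"fingers": 0}])

```text
time: 6.95
tool_pos: [0.4822, 0.0962, 0.1618]
orientation: [0.813, 0.582, -0.001, -0.0]
wrist_force: [1.0, 0.4, -0.0]
gripper_width: 0.0926
grip_force: 0.0
```

Call:
send_rows(series=[{"x": 0,"y": 30,"z": 10,"twist": 7.5,"fingers": 0},{"x": 0,"y": 30,"z": 0,"twist": 7.5,"fingers": 0},{"x": 0,"y": 30,"z": 0,"twist": 7.5,"fingers": 0},{"x": 0,"y": 30,"z": 0,"twist": 7.5,"fingers": 0},{"x": 0,"y": 30,"z": 0,"twist": 7.5,"fingers": 0},{"x": 0,"y": 30,"z": 0,"twist": 7.5,"fingers": 0},{"x": 0,"y": 0,"z": 0,"twist": 7.5,"fingers": 0},{"x": 0,"y": 0,"z": 0,"twist": 7.5,"fingers": 0},{"x": 0,"y": 0,"z": 0,"twist": 7.5,"fingers": 0},{"x": 0,"y": 0,"z": 0,"twist": 7.5,"fingers": 0},{"x": 0,"y": 0,"z": 0,"twist": 7.5,"fingers": 0},{"x": 0,"y": 0,"z": 0,"twist": 7.5,"fingers": 0}])

```text
time: 8.15
tool_pos: [0.4827, 0.2762, 0.171]
orientation: [0.161, 0.987, -0.0, -0.0]
wrist_force: [-0.1, 0.0, -0.9]
gripper_width: 0.0934
grip_force: 0.0
```

```bash
python3 - <<'E'
from h import *
im,d=get_image("top"); s=read_state(); print(s["tool_pos"],s["orientation"])
P=cloud("top",d); print("holder",rect(P,.072,.09,(.483,.0965),.04))
print("tops",rect(P,.07,.082,(.515,-.134),.1))
c=np.array([.5185,-.1153]); 
m=(P[...,2]>.07)&(P[...,2]<.082)
for n,o in(("back",33),("guide",-54)):
    q=c+o*1e-3*np.array([.177,.984]); print(n,rect(P,.07,.082,q,.045 if o<0 else .03))
cv2.imwrite("pics/t2.png",cv2.resize(im[220:370,230:490],None,fx=3,fy=3,interpolation=cv2.INTER_CUBIC))
E
```

```text
[0.48286593 0.27594328 0.17099705] [ 1.59499397e-01  9.87197982e-01 -2.60385442e-04 -1.39856943e-04]
holder (401, array([483.7,  97. ]), array([42.1, 32.3]), 70.8, np.float64(84.1))
tops (887, array([ 515. , -134.2]), array([130.3,  36.2]), 79.8, np.float64(75.8))
back (277, array([524.2, -83.2]), array([26.6, 36.2]), 79.8, np.float64(75.8))
guide (610, array([ 508.8, -168.9]), array([59.8, 36.1]), 79.3, np.float64(75.8))
```

View pics/t2.png

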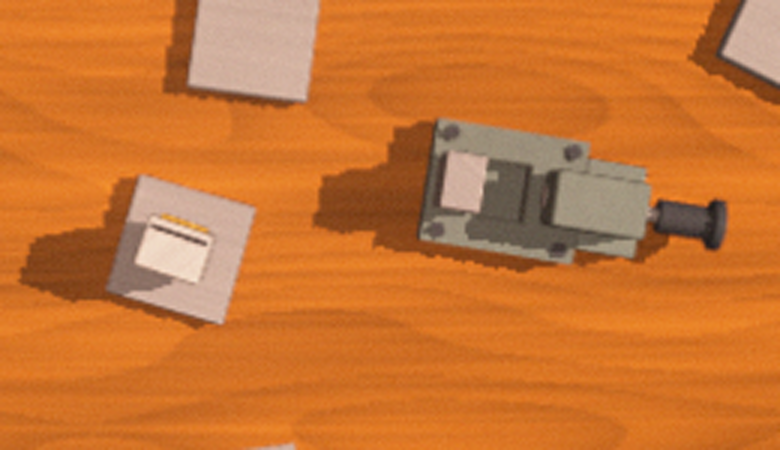

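The holder stands upright on the block at crop (175,248) with its tag towards +x, and the press socket is empty at crop (505,192). Now I regrip it by the side faces.

Call:
send_rows(series=[{"x": 0.4,"y": -30,"z": 0,"twist": -0.6,"fingers": 0},{"x": 0,"y": -40,"z": 0,"twist": 0,"fingers": 0},{"x": 0,"y": -40,"z": 0,"twist": 0,"fingers": 0},{"x": 0,"y": -40,"z": 0,"twist": 0,"fingers": 0},{"x": 0,"y": -22,"z": 0,"twist": 0,"fingers": 0},{"x": 0,"y": -7,"z": 0,"twist": 0,"fingers": 0},{"x": 0,"y": 0,"z": 0,"twist": 0,"fingers": 0},{"x": 0,"y": 0,"z": -30,"twist": 0,"fingers": 0},{"x": 0,"y": 0,"z": -40,"twist": 0,"fingers": 0},{"x": 0,"y": 0,"z": -35,"twist": 0,"fingers": 0},{"x": 0,"y": 0,"z": -20,"twist": 0,"fingers": 0},{"x": 0,"y": 0,"z": 0,"twist": 0,"fingers": 0}])

```text
time: 9.4
tool_pos: [0.4813, 0.0996, 0.0436]
orientation: [0.167, 0.986, -0.0, -0.003]
wrist_force: [0.3, -0.9, -0.6]
gripper_width: 0.0931
grip_force: 0.0
```

Call:
send_rows(series=[{"x": 0,"y": 0,"z": 0,"twist": 0,"fingers": 255},{"x": 0,"y": 0,"z": 0,"twist": 0,"fingers": 255},{"x": 0,"y": 0,"z": 0,"twist": 0,"fingers": 255},{"x": 0,"y": 0,"z": 0,"twist": 0,"fingers": 255},{"x": 0,"y": 0,"z": 0,"twist": 0,"fingers": 255},{"x": 0,"y": 0,"z": 0,"twist": 0,"fingers": 255},{"x": 0,"y": 0,"z": 0,"twist": 0,"fingers": 255},{"x": 0,"y": 0,"z": 0,"twist": 0,"fingers": 255},{"x": 0,"y": 0,"z": 0,"twist": 0,"fingers": 255},{"x": 0,"y": 0,"z": 0,"twist": 0,"fingers": 255}], newtons=25)

```text
time: 10.4
tool_pos: [0.4833, 0.0973, 0.0463]
orientation: [0.169, 0.986, -0.0, -0.0]
wrist_force: [-0.2, -0.7, 3.3]
gripper_width: 0.0417
grip_force: 25.0
```

```bash
python3 - <<'E'
from h import *
p=[];o=[]
for i in range(6):
    im,d=get_image("top"); s=read_state(); p.append(s["tool_pos"]);o.append(s["orientation"])
q=np.mean(o,0); print(np.mean(p,0),np.degrees(np.arctan2(1-2*q[0]**2,2*q[0]*q[1])),s["wrist_force"],s["gripper_width"],s["grip_force"])
E
```

```text
[0.48327781 0.09728437 0.04628092] 70.55935781877461 [-0.96534529 -0.18633831  4.75663475] 0.04169826028495776 25.000592172145844
```

Call:
send_rows(series=[{"x": 0,"y": 0,"z": 10,"twist": 0,"fingers": 255},{"x": 0,"y": 0,"z": 40,"twist": 0,"fingers": 255},{"x": 0,"y": 0,"z": 50,"twist": 0,"fingers": 255},{"x": 4,"y": -24,"z": 0,"twist": -8,"fingers": 255},{"x": 4,"y": -24,"z": 0,"twist": -8,"fingers": 255},{"x": 4,"y": -24,"z": 0,"twist": -8,"fingers": 255},{"x": 4,"y": -24,"z": 0,"twist": -8,"fingers": 255},{"x": 4,"y": -24,"z": 0,"twist": -8,"fingers": 255},{"x": 4,"y": -24,"z": 0,"twist": -8,"fingers": 255},{"x": 4,"y": -24,"z": 0,"twist": -8,"fingers": 255},{"x": 4,"y": -24,"z": 0,"twist": -8,"fingers": 255}], newtons=30)

```text
time: 11.8
tool_pos: [0.5152, -0.095, 0.1462]
orientation: [0.667, 0.745, 0.0, -0.0]
wrist_force: [0.5, -0.4, -1.8]
gripper_width: 0.0418
grip_force: 30.0
```

Call:
send_rows(series=[{"x": 2,"y": -15,"z": 0,"twist": -8,"fingers": 255},{"x": 0.6,"y": -5.8,"z": 0,"twist": -8,"fingers": 255},{"x": 0,"y": 0,"z": 0,"twist": -0.8,"fingers": 255},{"x": 0,"y": 0,"z": 0,"twist": 0,"fingers": 255},{"x": 0,"y": 0,"z": 0,"twist": 0,"fingers": 255}])

```text
time: 12.3
tool_pos: [0.5177, -0.1142, 0.146]
orientation: [0.766, 0.643, 0.0, -0.001]
wrist_force: [-0.2, -0.1, -1.2]
gripper_width: 0.0419
grip_force: 30.0
```

```bash
cat >> h.py <<'E'
def avg(n=8):
    p=[];o=[];f=[]
    for i in range(n):
        im=get_image("scene")[0]; s=read_state(); p.append(s["tool_pos"]);o.append(s["orientation"]);f.append(s["wrist_force"])
    q=np.mean(o,0); print(np.round(np.mean(p,0)*1000,2),np.std(p,0)*1000,q.round(4),np.degrees(np.arctan2(1-2*q[0]**2,2*q[0]*q[1])),np.mean(f,0),s["gripper_width"],s["grip_force"],s["time"])
    return im
E
python3 - <<'E'
from h import *
im=avg()
cv2.imwrite("pics/p1.png",cv2.resize(im[110:260,190:370],None,fx=4,fy=4))
E
```

```text
[ 517.88 -114.87  146.16] [0.02228557 0.32201986 0.0333731 ] [ 7.669e-01  6.418e-01  1.000e-04 -2.000e-04] -10.149306200654696 [-0.0138915  -0.30743132 -1.51948925] 0.041552320614487125 29.999598562717438 12.7
```

View pics/p1.png

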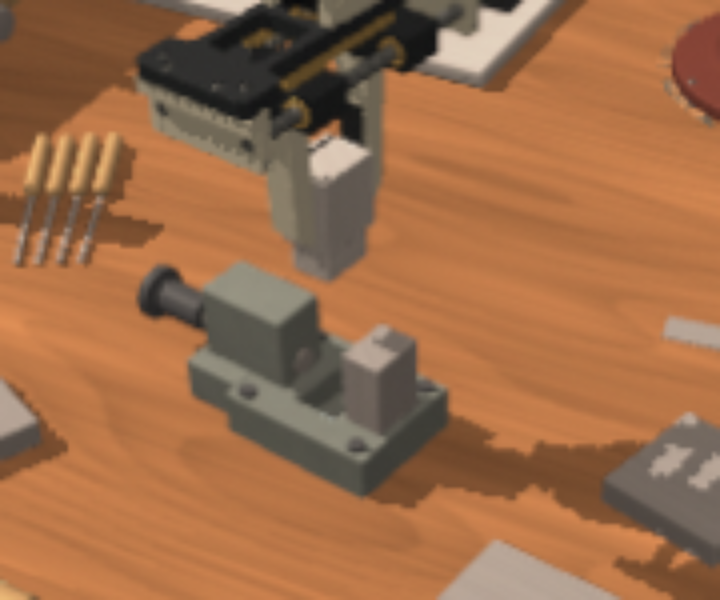

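The holder hangs upright above the socket, tag side towards the guide block, at crop (340,205). I descend.

Call:
send_rows(series=[{"x": 0,"y": 0,"z": -20,"twist": 0,"fingers": 255},{"x": 0,"y": 0,"z": -30,"twist": 0,"fingers": 255},{"x": 0,"y": 0,"z": -26,"twist": 0,"fingers": 255},{"x": 0,"y": 0,"z": -10,"twist": 0,"fingers": 255},{"x": 0,"y": 0,"z": 0,"twist": 0,"fingers": 255},{"x": 0,"y": 0,"z": 0,"twist": 0,"fingers": 255},{"x": 0,"y": 0,"z": 0,"twist": 0,"fingers": 255},{"x": 0,"y": 0,"z": 0,"twist": 0,"fingers": 255}])

```text
time: 13.5
tool_pos: [0.5188, -0.1155, 0.0613]
orientation: [0.767, 0.641, 0.001, 0.001]
wrist_force: [-0.5, 0.0, -1.6]
gripper_width: 0.0415
grip_force: 30.0
```

```bash
python3 -c "
from h import *
avg(8)"
```

```text
[ 518.16 -115.38   60.59] [0.21959146 0.04368828 0.30963151] [7.673e-01 6.413e-01 3.000e-04 3.000e-04] -10.229536507849641 [ 0.1647466   0.08230215 -1.66587331] 0.04174994645619744 29.99962627887726 13.9
```

On target; I go down gently.

Call:
send_rows(series=[{"x": -0.1,"y": 0,"z": -2,"twist": 0,"fingers": 255},{"x": 0,"y": 0,"z": -2,"twist": 0,"fingers": 255},{"x": 0,"y": 0,"z": -2,"twist": 0,"fingers": 255},{"x": 0,"y": 0,"z": -1,"twist": 0,"fingers": 255},{"x": 0,"y": 0,"z": 0,"twist": 0,"fingers": 255},{"x": 0,"y": 0,"z": 0,"twist": 0,"fingers": 255}])

```text
time: 14.5
tool_pos: [0.5177, -0.1154, 0.0531]
orientation: [0.767, 0.641, -0.0, -0.0]
wrist_force: [-0.5, -0.3, -2.2]
gripper_width: 0.042
grip_force: 30.0
```

Call:
send_rows(series=[{"x": 0,"y": 0,"z": -3,"twist": 0,"fingers": 255},{"x": 0,"y": 0,"z": -3,"twist": 0,"fingers": 255},{"x": 0,"y": 0,"z": -3,"twist": 0,"fingers": 255},{"x": 0,"y": 0,"z": -3,"twist": 0,"fingers": 255},{"x": 0,"y": 0,"z": -2,"twist": 0,"fingers": 255},{"x": 0,"y": 0,"z": -1,"twist": 0,"fingers": 255},{"x": 0,"y": 0,"z": 0,"twist": 0,"fingers": 255}])

```text
time: 15.2
tool_pos: [0.5177, -0.1154, 0.038]
orientation: [0.767, 0.641, -0.0, -0.0]
wrist_force: [0.3, 0.1, -1.5]
gripper_width: 0.0416
grip_force: 30.0
```

Call:
send_rows(series=[{"x": 0,"y": 0,"z": -1,"twist": 0,"fingers": 255},{"x": 0,"y": 0,"z": -0.7,"twist": 0,"fingers": 255},{"x": 0,"y": 0,"z": 0,"twist": 0,"fingers": 255},{"x": 0,"y": 0,"z": 0,"twist": 0,"fingers": 255}])

```text
time: 15.6
tool_pos: [0.5178, -0.1153, 0.0365]
orientation: [0.767, 0.641, 0.0, -0.0]
wrist_force: [0.3, -0.1, -1.7]
gripper_width: 0.0415
grip_force: 30.0
```

Call:
send_rows(series=[{"x": 0,"y": 0,"z": -0.7,"twist": 0,"fingers": 255},{"x": 0,"y": 0,"z": 0,"twist": 0,"fingers": 255},{"x": 0,"y": 0,"z": 0,"twist": 0,"fingers": 255}])

```text
time: 15.9
tool_pos: [0.5178, -0.1154, 0.0363]
orientation: [0.767, 0.641, 0.0, 0.0]
wrist_force: [-1.4, 1.0, 5.7]
gripper_width: 0.0417
grip_force: 30.0
```

Call:
send_rows(series=[{"x": 0,"y": 0,"z": 0,"twist": 0,"fingers": 0},{"x": 0,"y": 0,"z": 0,"twist": 0,"fingers": 0},{"x": 0,"y": 0,"z": 0,"twist": 0,"fingers": 0},{"x": 0,"y": 0,"z": 0,"twist": 0,"fingers": 0},{"x": 0,"y": 0,"z": 0,"twist": 0,"fingers": 0},{"x": 0,"y": 0,"z": 0,"twist": 0,"fingers": 0},{"x": 0,"y": 0,"z": 0,"twist": 0,"fingers": 0},{"x": 0,"y": 0,"z": 20,"twist": 0,"fingers": 0},{"x": 0,"y": 0,"z": 40,"twist": 0,"fingers": 0},{"x": 0,"y": 0,"z": 40,"twist": 0,"fingers": 0}])

```text
time: 16.9
tool_pos: [0.5171, -0.1153, 0.1363]
orientation: [0.767, 0.641, -0.001, -0.001]
wrist_force: [1.1, 0.1, -1.1]
gripper_width: 0.0928
grip_force: 0.0
```

Call:
send_rows(series=[{"x": -5,"y": -28,"z": 0,"twist": 0,"fingers": 0},{"x": -5,"y": -28,"z": 0,"twist": 0,"fingers": 0},{"x": -5,"y": -28,"z": 0,"twist": 0,"fingers": 0},{"x": -5,"y": -28,"z": 0,"twist": 0,"fingers": 0},{"x": -1,"y": -6,"z": 0,"twist": 0,"fingers": 0},{"x": 0,"y": -30,"z": 0,"twist": 0,"fingers": 0},{"x": 0,"y": -40,"z": 0,"twist": 0,"fingers": 0},{"x": 0,"y": 0,"z": 0,"twist": 0,"fingers": 0},{"x": 0,"y": 0,"z": 0,"twist": 0,"fingers": 0}])

```text
time: 17.8
tool_pos: [0.4967, -0.303, 0.1354]
orientation: [0.768, 0.641, 0.0, -0.001]
wrist_force: [-0.1, 0.8, -1.1]
gripper_width: 0.0928
grip_force: 0.0
```

```bash
python3 - <<'E'
from h import *
im,d=get_image("top"); s=read_state(); print(s["tool_pos"])
P=cloud("top",d)
u=np.array([.177,.984]); v=np.array([-.984,.177]); Q=P[...,:2]-[.5184,-.1156]; a=Q@u;b=Q@v;z=P[...,2]
m=(abs(a)<.017)&(abs(b)<.019)&(z>.06); print("holder z",np.median(z[m])*1000,m.sum(), rect(P,.068,.079,(.5184,-.1156),.03))
K=(a<-.10)&(a>-.128)&(abs(b)<.02)&(z>.044)&(z<.056); print("waist b,z",b[K].mean()*1000,np.percentile(z[K],95)*1000)
F=(a<-.09)&(a>-.17)&(abs(b)<.03)&(z>.03)&(z<.065); print("a range",np.percentile(a[F],[1,99])*1000)
cv2.imwrite("pics/t3.png",cv2.resize(im[220:360,340:520],None,fx=4,fy=4,interpolation=cv2.INTER_CUBIC))
E
```

```text
[ 0.49712111 -0.30158967  0.13534141]
holder z 73.99297980479508 367 (513, array([ 517.6, -115.4]), array([59.6, 41.8]), 79.0, np.float64(74.3))
waist b,z 0.3785206184648176 52.54518495920921
a range [-139.72122681  -92.37823189]
```

View pics/t3.png

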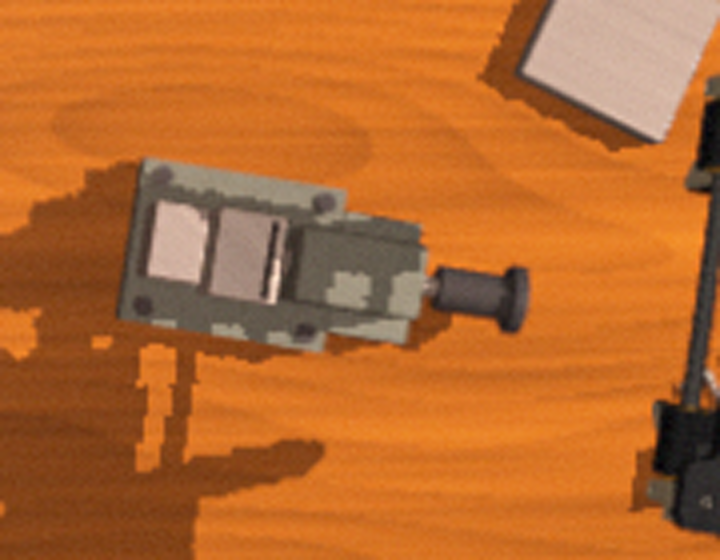

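The holder is home: its top is at 74.0 mm and the groove (270,262) is on the striker side. The knob is at crop (480,290). Next I grip the knob.

Call:
send_rows(series=[{"x": 0.5,"y": 23,"z": 0,"twist": 0,"fingers": 0},{"x": 0,"y": 35,"z": 0,"twist": 0,"fingers": 0},{"x": 0,"y": 15,"z": 0,"twist": 0,"fingers": 0},{"x": 0,"y": 0,"z": 0,"twist": 0,"fingers": 0},{"x": 0,"y": 0,"z": -30,"twist": 0,"fingers": 0},{"x": 0,"y": 0,"z": -40,"twist": 0,"fingers": 0},{"x": 0,"y": 0,"z": -30,"twist": 0,"fingers": 0},{"x": 0,"y": 0,"z": -15,"twist": 0,"fingers": 0},{"x": 0,"y": 0,"z": 0,"twist": 0,"fingers": 0},{"x": 0,"y": 0,"z": 0,"twist": 0,"fingers": 0}])

```text
time: 18.85
tool_pos: [0.4975, -0.2318, 0.0211]
orientation: [0.768, 0.641, -0.0, 0.001]
wrist_force: [0.2, -0.5, 0.8]
gripper_width: 0.0928
grip_force: 0.0
```

Call:
send_rows(series=[{"x": 0,"y": 1,"z": 0,"twist": 0,"fingers": 255},{"x": 0,"y": 0,"z": 0,"twist": 0,"fingers": 255},{"x": 0,"y": 0,"z": 0,"twist": 0,"fingers": 255},{"x": 0,"y": 0,"z": 0,"twist": 0,"fingers": 255},{"x": 0,"y": 0,"z": 0,"twist": 0,"fingers": 255},{"x": 0,"y": 0,"z": 0,"twist": 0,"fingers": 255},{"x": 0,"y": 0,"z": 0,"twist": 0,"fingers": 255},{"x": 0,"y": 0,"z": 0,"twist": 0,"fingers": 255},{"x": 0,"y": 0,"z": 0,"twist": 0,"fingers": 255},{"x": 0,"y": 0,"z": 0,"twist": 0,"fingers": 255},{"x": 0,"y": 0,"z": 0,"twist": 0,"fingers": 255},{"x": 0,"y": 0,"z": 0,"twist": 0,"fingers": 255}], newtons=45)

```text
time: 20.05
tool_pos: [0.4986, -0.2297, 0.0208]
orientation: [0.767, 0.641, 0.001, 0.001]
wrist_force: [3.6, -1.3, -2.9]
gripper_width: 0.021
grip_force: 45.0
```

Call:
send_rows(series=[{"x": -0.9,"y": -5,"z": 0,"twist": 0,"fingers": 255},{"x": -0.9,"y": -5,"z": 0,"twist": 0,"fingers": 255},{"x": -0.9,"y": -5,"z": 0,"twist": 0,"fingers": 255},{"x": -0.9,"y": -5,"z": 0,"twist": 0,"fingers": 255},{"x": -0.9,"y": -5,"z": 0,"twist": 0,"fingers": 255},{"x": -0.9,"y": -5,"z": 0,"twist": 0,"fingers": 255},{"x": -0.9,"y": -5,"z": 0,"twist": 0,"fingers": 255},{"x": -0.9,"y": -5,"z": 0,"twist": 0,"fingers": 255},{"x": -0.4,"y": -2,"z": 0,"twist": 0,"fingers": 255},{"x": 0,"y": 0,"z": 0,"twist": 0,"fingers": 255},{"x": 0,"y": 0,"z": 0,"twist": 0,"fingers": 255}])

```text
time: 21.15
tool_pos: [0.4921, -0.2669, 0.0208]
orientation: [0.766, 0.642, 0.003, -0.002]
wrist_force: [5.9, 6.2, -0.3]
gripper_width: 0.021
grip_force: 45.0
```

Call:
send_rows(series=[{"x": -0.5,"y": -3,"z": 0,"twist": 0,"fingers": 255},{"x": -0.4,"y": -2,"z": 0,"twist": 0,"fingers": 255},{"x": 0,"y": 0,"z": 0,"twist": 0,"fingers": 255},{"x": 0,"y": 0,"z": 0,"twist": 0,"fingers": 255},{"x": 0,"y": 0,"z": 0,"twist": 0,"fingers": 255}])

```text
time: 21.65
tool_pos: [0.4913, -0.2711, 0.0208]
orientation: [0.766, 0.643, 0.003, -0.002]
wrist_force: [6.8, 7.3, -0.1]
gripper_width: 0.0213
grip_force: 45.0
```

```bash
python3 - <<'E'
from h import *
avg(6)
im,d=get_image("top");P=cloud("top",d)
u=np.array([.177,.984]); v=np.array([-.984,.177]); Q=P[...,:2]-[.5184,-.1156]; a=Q@u;b=Q@v;z=P[...,2]
F=(a<-.15)&(a>-.22)&(abs(b)<.018)&(z>.03)&(z<.062); print(F.sum(),"a min",np.percentile(a[F],[1,50]) if F.any() else 0)
E
```

```text
[ 491.29 -271.08   20.76] [0.01160306 0.00700418 0.008459  ] [ 0.7662  0.6425  0.0033 -0.0023] -10.03553970162881 [6.88164663 7.13522658 0.03976909] 0.02069456147015866 44.99631643295288 21.95
25 a min [-0.16185671 -0.15903369]
```

Call:
send_rows(series=[{"x": -0.7,"y": -3,"z": 0,"twist": 0,"fingers": 255},{"x": -0.6,"y": -3,"z": 0,"twist": 0,"fingers": 255},{"x": 0,"y": 0,"z": 0,"twist": 0,"fingers": 255},{"x": 0,"y": 0,"z": 0,"twist": 0,"fingers": 255},{"x": 0,"y": 0,"z": 0,"twist": 0,"fingers": 255}])

```text
time: 22.5
tool_pos: [0.4908, -0.2739, 0.0208]
orientation: [0.766, 0.643, 0.005, -0.004]
wrist_force: [8.1, 11.3, 2.8]
gripper_width: 0.0213
grip_force: 45.0
```

The force jumped and travel stopped at about 45 mm, so the striker is at its stop. I release it.

Call:
send_rows(series=[{"x": 0,"y": 0,"z": 0,"twist": 0,"fingers": 255},{"x": 0,"y": 0,"z": 0,"twist": 0,"fingers": 0},{"x": 0,"y": 0,"z": 0,"twist": 0,"fingers": 0},{"x": 0,"y": 0,"z": 0,"twist": 0,"fingers": 0},{"x": 0,"y": 0,"z": 0,"twist": 0,"fingers": 0},{"x": 0,"y": 0,"z": 0,"twist": 0,"fingers": 0},{"x": 0,"y": 0,"z": 0,"twist": 0,"fingers": 0},{"x": 0,"y": 0,"z": 0,"twist": 0,"fingers": 0},{"x": 0,"y": 0,"z": 40,"twist": 0,"fingers": 0},{"x": 0,"y": 0,"z": 40,"twist": 0,"fingers": 0},{"x": 0,"y": -30,"z": 40,"twist": 0,"fingers": 0},{"x": 0,"y": 0,"z": 0,"twist": 0,"fingers": 0}])

```text
time: 23.7
tool_pos: [0.4892, -0.3207, 0.1473]
orientation: [0.769, 0.639, 0.0, 0.008]
wrist_force: [0.7, -0.7, 1.1]
gripper_width: 0.0928
grip_force: 0.0
```

```bash
python3 - <<'E'
from h import *
im,d=get_image("top"); s=read_state(); print(s["tool_pos"],s["wrist_force"],s["time"])
P=cloud("top",d)
u=np.array([.177,.984]); v=np.array([-.984,.177]); Q=P[...,:2]-[.5184,-.1156]; a=Q@u;b=Q@v;z=P[...,2]
m=(abs(a)<.0175)&(abs(b)<.025)&(z>.06)&(z<.09); print("holder z",np.median(z[m])*1000,m.sum(), a[m].mean(),b[m].mean())
F=(a<-.09)&(a>-.2)&(abs(b)<.02)&(z>.03)&(z<.06); print("a range",np.percentile(a[F],[1,99])*1000)
cv2.imwrite("pics/t4.png",cv2.resize(im[220:360,340:520],None,fx=4,fy=4,interpolation=cv2.INTER_CUBIC))
E
```

```text
[ 0.48799714 -0.31688881  0.14412598] [ 2.36077554e-04 -1.28008716e-01 -4.39858477e-01] 23.75
holder z 73.93471353633707 408 0.0012939274624721654 0.001004276334728564
a range [-140.49521697  -92.53612244]
```

View pics/t4.png

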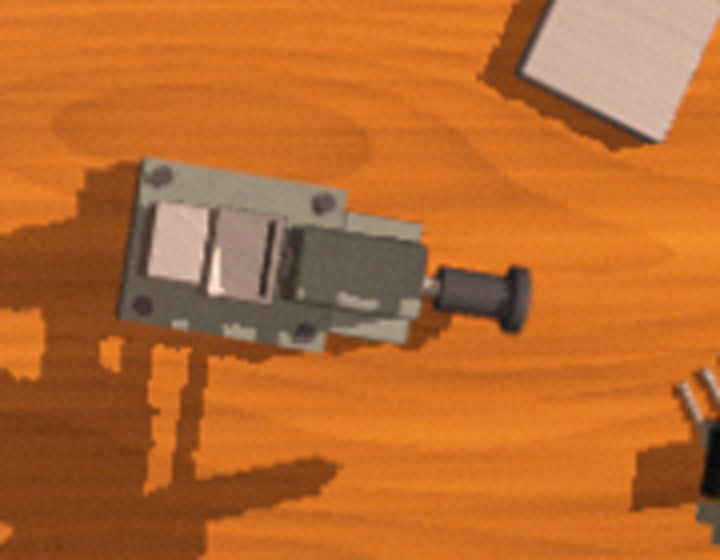

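The knob is back home (525,300), the holder is still seated and the gripper is clear. I hand in after a short settle.

Call:
send_rows(series=[{"x": 0,"y": 0,"z": 0,"twist": 0,"fingers": 0},{"x": 0,"y": 0,"z": 0,"twist": 0,"fingers": 0},{"x": 0,"y": 0,"z": 0,"twist": 0,"fingers": 0}])

```text
time: 24.05
tool_pos: [0.4869, -0.3109, 0.1392]
orientation: [0.767, 0.642, -0.0, -0.002]
wrist_force: [0.2, 0.9, 0.1]
gripper_width: 0.0932
grip_force: 0.0
```

```bash
python3 -c "
from cell import *
print(job_done())"
```

```text
the job is handed in; nothing more can be done
None
```

I handed the job in at about 24 s, with no verdict returned: the tag holder stood on the bench block and was then plugged home with its tag towards the striker; the striker was pulled about 45 mm to its stop and sprang back to within about 1 mm of home.

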